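# Close the locking slide clamp on the yellow regulator

## Robot

A 6-joint arm with a two-finger parallel gripper is mounted at the origin on the work surface. World frame = base frame: x ahead of the robot, y to its left, z up, the work surface at z = 0. Lengths are in m, angles in rad, forces in N, time in s.
With the tool pointing down it reaches from about 0.375 to 0.925 m from the base axis. Payload 5.7 kg.
Tool frame: the origin (TCP) lies at the centre of the arm's flange, where the gripper is bolted on; the fingertips stand 173 mm ahead of it and the grasp point (between the pads) lies 155 mm ahead of it; z points along the fingers, y is the direction in which the jaws open and shut (so a half turn about z gives the same grasp; the last joint's range is limited). The gripper opens to 85 mm and grips with 20 to 120 N. Pads are 22 mm wide; open, the fingers measure 114 mm over their backs; the gripper's body (76 mm by 85 mm) begins 54 mm behind the grasp point. The pads swing forward as they close: fully open they stand 13 mm farther back than shut.
Start: joints at [-1.426, 0.359, 1.51, -0, 1.272, -0.115], TCP at [0.154, -0.58, 0.405] pointing down, gripper open.
Joint ranges: [-2.97, 2.97], [-1.01, 2.36], [0.21, 2.38], [-0.96, 4.11], [0.2, 2.71], [-2.98, 2.98]. Speed limits (rad/s): [2.39, 2.39, 3.14, 3.14, 3.14, 3.14].

## Interface

Orientations are given as a unit quaternion [w, x, y, z].
In Python, from rig import env gives the robot as it stands.
- The arm moves only by the tool step_arm, never from a script. Its argument "motion" is a list of rows, each a list of 2 entries, a list of its own where there are three numbers: the shift along the tool's x, y, z normalised to -1 to 1, where 1 is 2 cm, then the turn about the tool's z normalised to -1 to 1, where 1 is 6 degrees. In form: [[[dx, dy, dz], twist], ...]. A call has 1 to 20 rows; each row shifts and turns the commanded pose from where the row before left it, along the tool's axes as they then stand; what a row does not reach is not made up. A row lasts 1/8 s, in which the tool goes at most 62.5 mm and 10.7 degrees, less where a joint would pass 70% of its speed; a pose out of reach is approached as far as the arm can. A call with a number of a shift or a turn outside -1 to 1 is refused whole. A call with a gripper value outside its range is refused whole. "jaw" is the gripper's target within -1 to 1 (fully open at 1, half-way at 0, shut at -1), set as the call begins (left out, the last holds). The fingers move at their own pace and stop on an object; "squeeze" is the grip in N (left out, the last holds). Time passes only in rows, so rows that do not move let the fingers close. It gives the time, the measured TCP pose, the force and the opening at its end, in the units of the state.
- env.state(): the state, without advancing time (a new reading comes with each control period).
- env.snapshot(name): name is "scene" or "top" or "wrist"; returns the picture (400x640x3 uint8, red, green, blue); there is no depth.
- env.calibration(name): a dict with "fovy" (degrees; the focal length in pixels is half the picture's height over the tangent of half this angle, whatever the lens; pixels are square), "cx", "cy" (the principal point, pixels), "dist_coeffs" ([k1, k2, p1, p2, k3] as OpenCV has them; the pictures are not rectified), "rvec" (rotation vector, rad) and "tvec" (3), from world to camera coordinates, as OpenCV has them. Camera axes: x right, y down, z forward; pixel columns grow to the right and rows downward; lengths in m; the calibration is good to about 2 mm. A picture is of the moment at which its call begins: read the wrist's pose just before it. calibration takes no time and is no camera call; for the wrist camera it gives the pose at the moment of the call.
- env.hand_in(): hands the job in, once; it reports no verdict.
The state is a dict: "time": time; "joints": joint angles; "joint_vel": joint speeds; "effort": joint torques, N m; "tcp_pos": TCP position; "tool_rot": TCP orientation; "contact_force": force on the tool from outside, world axes, zero at the start; "wrist_torque": the same for the moment, N m; "grip_width": finger opening in m.
Only numpy, scipy, OpenCV 4.12 (cv2) and the standard library are available. Lean on these libraries where they do the work, as an engineer would, in place of code of your own. Each camera call takes 0.05 s, during which the arm holds its last target. There are 200 camera calls.

## Task

Two bench clamps each hold a diving regulator, one with a yellow cover and one with a blue cover. On the clamp with the yellow regulator, squeeze the sliding jaw's red lock tab towards its black grip plate and, keeping it squeezed, slide the jaw fully home against the regulator, then let go so that the tab springs back out and locks. Leave the blue regulator's clamp as it is.

Things in the scene. Friction and masses are not known exactly. Their poses are not given: they have to be found in the camera images.
- yellow_grip (a point): Grip on the yellow regulator's jaw: fixed black plate (-x side) and red lock tab (+x side), each 9 mm thick, 34 long in y, from 34 to 86 mm above the table, clear at both sides; outer faces 44 mm apart in x, 34 squeezed. Point: midway once fully squeezed (17 mm inside the black face), 65 mm above the table. z up, +y = closing direction. Jaw plate 37 mm ahead, 73 mm high; regulator top 70 mm.
- yellow_jaw (a joint): Travel of that jaw along its +y, in m: 0 fully open, 0.100 fully home against the yellow regulator (hard stop). It starts between 0 and 0.005. With the tab squeezed it slides with 2 N of drag and stays where left; with the tab out it is locked: a tooth on the tab catches on rack teeth (every 14 mm, a few mm of play; the last at 0.080, so it locks behind that one when home).
- yellow_tab (a joint): How far that jaw's red lock tab is squeezed towards the black plate (along -x of the grip point), in m: 0 out (locked), 0.010 fully in; the lock lets go from 0.004. A spring pushes it out with 4 N at 0, rising to 8 N at 0.010. The black plate does not give.
- blue_grip (a point): The same point, axes and sizes on the jaw of the other, identical clamp, which holds the blue-covered regulator. To be left as it is. Each clamp's base is an aluminium plate 96 mm (x) by 270 mm (y), fixed to the bench, with guide rails 30 mm high beside the jaw.

How it is judged:
By the outcome, as a careful person would: the job done as asked, in the order asked, and still so for the second after the job is handed in, with the robot touching nothing.
It also fails if it takes over 29 s, if anything falls off the work surface, if the arm or the gripper's body presses on something with over 40 N, if the wrist force passes 120 N, or if a joint passes its speed limit or range.

## Working session

There is one attempt and no reset: what is moved stays moved. The work goes in short steps, Python scripts to look and compute and a tool call to move; the robot and the scene stay as the last step left them, time stands still between calls to the robot, and variables do not carry over. Pictures are saved under pics/ and viewed, about 8 in all and at most 12, crops included, and the job is handed in when it is done.

Besides the shell and the picture viewer there is one more tool, called after "Call:" by a JSON object that holds its "fn" and its "kwargs", one argument or row to a line. step_arm: Moves the arm, as the interface text tells. Scaled input: -1 to 1 covers 2 cm each way for a shift and 6 degrees each way for a turn. Its arguments: {"type":"object","properties":{"motion":{"type":"array"},"jaw":{"type":"number"},"squeeze":{"type":"number"}},"required":["motion"]}

```bash
mkdir -p pics
python3 - <<'E'
from rig import env
import cv2
for n in("scene","top"):
    cv2.imwrite(f"pics/{n}0.png",env.snapshot(n)[:,:,::-1])
    c=env.calibration(n);print(n,c)
s=env.state();print(s)
E
```

```text
scene {'fovy': 46.62371745125809, 'cx': 321.5210427107624, 'cy': 200.49289659535754, 'dist_coeffs': array([0.0373633, 0.       , 0.       , 0.       , 0.       ]), 'rvec': array([ 2.47152364,  0.83189763, -0.23006397]), 'tvec': array([-0.36231614, -0.30048883,  1.07760416])}
top {'fovy': 57.639597207045, 'cx': 317.96214368198054, 'cy': 196.58195824413323, 'dist_coeffs': array([0.00573821, 0.        , 0.        , 0.        , 0.        ]), 'rvec': array([ 2.17972426, -2.17529941,  0.11102136]), 'tvec': array([-0.07598905,  0.53311828,  0.65653638])}
{'time': 0.1, 'joints': array([-1.42610340e+00,  3.59410308e-01,  1.51134165e+00,  6.56365693e-06,
        1.27251063e+00, -1.15108130e-01]), 'joint_vel': array([ 0.00019607, -0.00324648, -0.00277878, -0.00070652, -0.00091023,
       -0.00103111]), 'effort': array([ 5.52281363e-04, -5.28651738e+01, -2.79350495e+01, -1.27515882e-04,
        5.08249359e-03,  1.04380240e-05]), 'tcp_pos': array([ 0.15407317, -0.57953203,  0.40394426]), 'tool_rot': array([-8.34922149e-04,  9.91574564e-01,  1.29534503e-01, -9.21495472e-06]), 'contact_force': array([-0.25166524, -0.08625439, -0.15143914]), 'wrist_torque': array([-0.02173758,  0.03378113, -0.01077383]), 'grip_width': 0.0851952381546301}
```

View pics/top0.png

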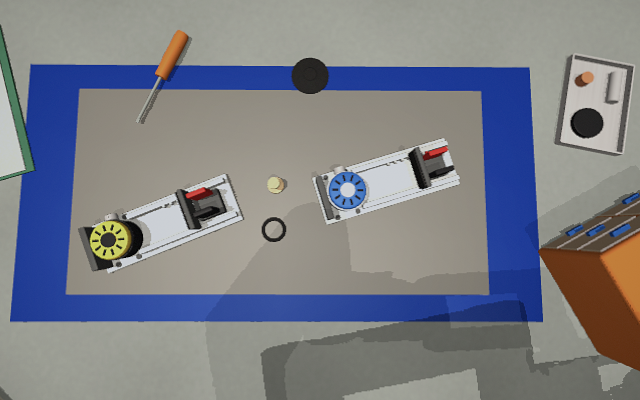

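View pics/scene0.png

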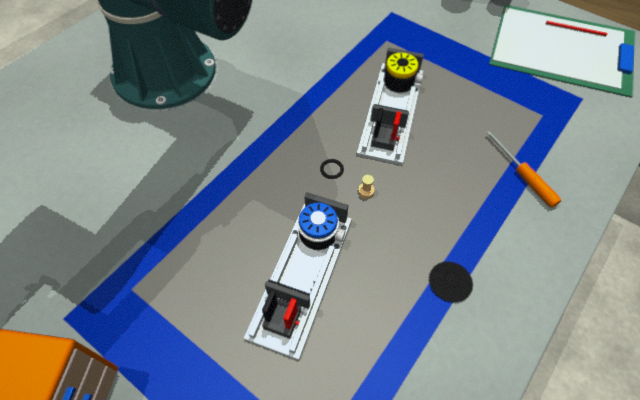

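The yellow clamp is at left in top (grip around 205,200) and upper right in scene (grip around 390,130). I'll enlarge both grips.

```bash
cat > h.py <<'E'
import numpy as np, cv2
from rig import env
def cam(c):
    f=200/np.tan(np.radians(c['fovy'])/2)
    K=np.array([[f,0,c['cx']],[0,f,c['cy']],[0,0,1]]);R=cv2.Rodrigues(c['rvec'])[0]
    return K,c['dist_coeffs'],R,c['tvec']
def at_z(c,uv,z):
    K,d,R,t=cam(c);o=-R.T@t
    p=cv2.undistortPoints(np.float64(uv).reshape(-1,1,2),K,d)[:,0]
    r=np.c_[p,np.ones(len(p))]@R
    return o+r*((z-o[2])/r[:,2])[:,None]
def proj(c,P):
    K,d,R,t=cam(c);return cv2.projectPoints(np.float64(P),c['rvec'],t,K,d)[0][:,0]
E
python3 - <<'E'
import cv2,numpy as np
a=cv2.imread('pics/top0.png')[165:280,70:250];b=cv2.imread('pics/scene0.png')[40:170,340:440]
a=cv2.resize(a,(720,460),interpolation=cv2.INTER_CUBIC)
b=cv2.resize(b,(460,598),interpolation=cv2.INTER_CUBIC)
cv2.imwrite('pics/ta.png',a);cv2.imwrite('pics/sb.png',b)
E
```

```text
(no output)
```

View pics/ta.png

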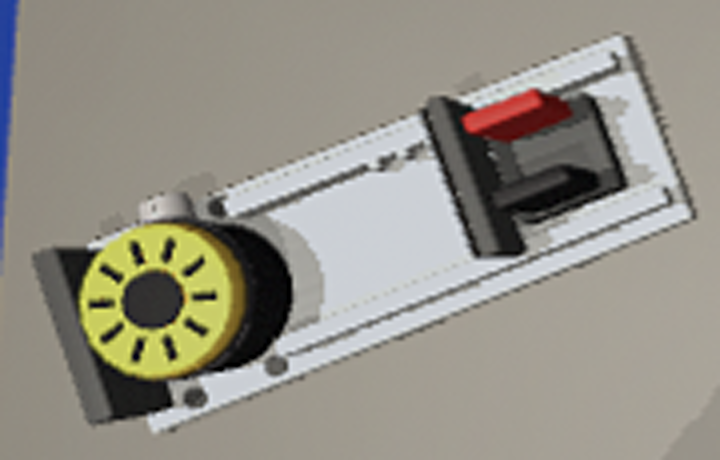

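Run:
```python
from h import *
c=env.calibration("top")
f=lambda l,z:at_z(c,np.float64(l)/4+[70,165],z)
e=f([(628,37),(694,214),(152,432)],0.01);print(e)
for a,b in((1,0),(1,2)):
    d=e[b]-e[a];print(np.degrees(np.arctan2(d[1],d[0])),np.linalg.norm(d))
print(f([(463,113),(537,91),(548,103),(470,136),(505,195),(570,167),(577,172)],.086))
w=env.calibration("wrist");K,d,R,t=cam(w);print(-R.T@t, R[2]); print(w['fovy'])
```

```text
[[0.57743156 0.10005572 0.01      ]
 [0.49246018 0.06661912 0.01      ]
 [0.39039503 0.31689702 0.01      ]]
21.479849170009242 0.09131343170709824
112.18599332067417 0.2702893277883002
[[0.53272713 0.15073075 0.086     ]
 [0.54223931 0.11964199 0.086     ]
 [0.53710339 0.11481295 0.086     ]
 [0.52290781 0.14742056 0.086     ]
 [0.49785942 0.13178023 0.086     ]
 [0.50979703 0.10468458 0.086     ]
 [0.50767737 0.10166233 0.086     ]]
[ 0.22873219 -0.55969112  0.37342465] [-0.28948463 -0.07425614 -0.954298  ]
60.09544415637634
```

View pics/sb.png

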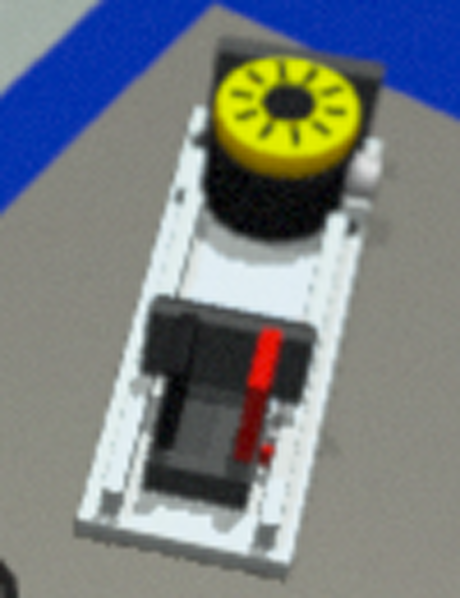

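Run:
```python
from h import *
c=env.calibration("top");uv=[(540,250),(640,200),(600,355),(312,75),(570,100)]
print(at_z(c,uv,0),at_z(c,uv,.15))
c=env.calibration("scene");print(at_z(c,[(115,375),(70,345),(60,395)],0),at_z(c,[(115,375),(70,345)],.2))
cv2.imwrite('pics/w0.png',env.snapshot('wrist')[:,:,::-1])
```

```text
[[ 0.43341939 -0.50263492  0.        ]
 [ 0.53047277 -0.70304136  0.        ]
 [ 0.23892529 -0.60384503  0.        ]
 [ 0.78066515 -0.06275111  0.        ]
 [ 0.73095446 -0.57909548  0.        ]] [[ 0.44113452 -0.41029727  0.15      ]
 [ 0.5175103  -0.56800634  0.15      ]
 [ 0.28807816 -0.48994417  0.15      ]
 [ 0.71439821 -0.06413244  0.15      ]
 [ 0.67527858 -0.47046761  0.15      ]]
[[ 0.43853592 -0.50793584  0.        ]
 [ 0.34557926 -0.52046864  0.        ]
 [ 0.39554668 -0.57502666  0.        ]] [[ 0.52870528 -0.48942662  0.2       ]
 [ 0.46015907 -0.4986683   0.2       ]]
```

View pics/w0.png

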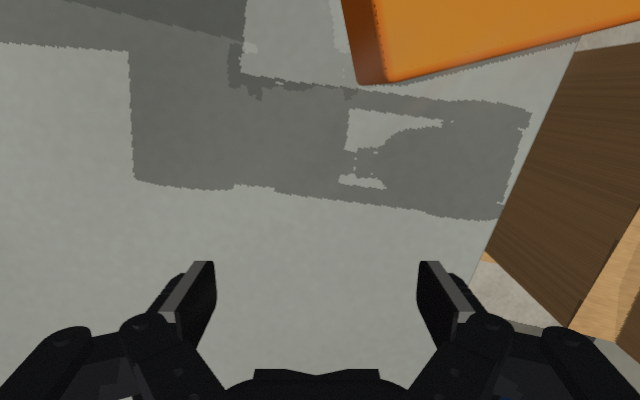

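The wrist view shows the orange cabinet at upper right, by the start pose. I'll first pull back towards the base (tool −y), then swing around.

Call:
{"fn": "step_arm", "kwargs": {
  "motion": [
    [[0,-1,0],0],
    [[0,-1,0],0],
    [[0,-1,0],0],
    [[0,-1,0],0],
    [[0,-1,0],0],
    [[0,-1,0],0],
    [[1,0,0],-0.4],
    [[1,0,0],-0.4],
    [[1,0,0],-0.4],
    [[1,0,0],-0.4],
    [[1,0,0],-0.4],
    [[1,0,0],-0.4],
    [[1,0,0],-0.4],
    [[1,0,0],-0.4],
    [[1,0,0],-0.4],
    [[1,0,0],-0.4],
    [[1,0,0],-0.4],
    [[1,0,0],-0.4],
    [[1,0,0],-0.4],
    [[1,0,0],-0.4]
  ],
  "jaw": 1,
  "squeeze": 20
}}

```text
time: 2.65
tcp_pos: [0.3615, -0.3233, 0.4045]
tool_rot: [-0.0, 0.912, 0.411, -0.0]
contact_force: [-0.1, 0.1, -0.7]
grip_width: 0.0856
```

Call:
{"fn": "step_arm", "kwargs": {
  "motion": [
    [[1,0,0],-0.4],
    [[1,0,0],-0.4],
    [[1,0,0],-0.4],
    [[1,0,0],-0.4],
    [[1,0,0],-0.4],
    [[1,0,0],-0.4],
    [[1,0,0],-0.4],
    [[1,0,0],-0.4],
    [[1,0,0],-0.4],
    [[1,0,0],-0.4],
    [[1,0,0],-0.4],
    [[1,0,0],-0.4],
    [[1,0,0],-0.4],
    [[1,0,0],-0.4],
    [[1,0,0],-0.4],
    [[1,0,0],-0.4]
  ]
}}

```text
time: 4.65
tcp_pos: [0.4864, -0.0352, 0.4045]
tool_rot: [-0.0, 0.726, 0.688, -0.0]
contact_force: [0.6, 0.3, -0.2]
grip_width: 0.0854
```

Call:
{"fn": "step_arm", "kwargs": {
  "motion": [
    [[0.85,0.295,0.4],-0.465],
    [[0.85,0.295,0.4],-0.465],
    [[0.85,0.295,0.4],-0.465],
    [[0.85,0.295,0.4],-0.465],
    [[0.85,0.295,0.4],-0.465],
    [[0.85,0.295,0.4],-0.465],
    [[0.85,0.295,0.4],-0.465],
    [[0.85,0.295,0.4],-0.465],
    [[0.85,0.295,0.4],-0.465],
    [[0,0,0],0]
  ]
}}

```text
time: 5.9
tcp_pos: [0.5169, 0.1231, 0.332]
tool_rot: [-0.001, 0.558, 0.83, -0.0]
contact_force: [0.2, -0.5, 0.2]
grip_width: 0.0856
```

Run:
```python
from h import *
w=env.calibration("wrist");s=env.state();print(s['tcp_pos'],s['tool_rot'],s['time'])
import pickle;pickle.dump(w,open('w1.pkl','wb'))
im=env.snapshot('wrist')[:,:,::-1];cv2.imwrite('pics/w1r.png',im)
g=np.array([.513,.125]);a=np.radians(22);X=np.array([np.cos(a),np.sin(a)]);Y=np.array([-X[1],X[0]])
P=[np.r_[g+u*X+v*Y,.086] for u in(-.017,-.008,.018,.027) for v in(-.017,.017)]
print(proj(w,P).round())
cv2.imwrite('pics/w1.png',cv2.resize(im,(800,500),interpolation=cv2.INTER_CUBIC))
```

```text
[0.51692953 0.12306987 0.33197913] [-6.27170517e-04  5.58152236e-01  8.29738227e-01 -4.02998707e-04] 5.9
[[286. 231.]
 [285. 182.]
 [299. 231.]
 [299. 182.]
 [338. 231.]
 [339. 182.]
 [351. 231.]
 [353. 182.]]
```

View pics/w1.png

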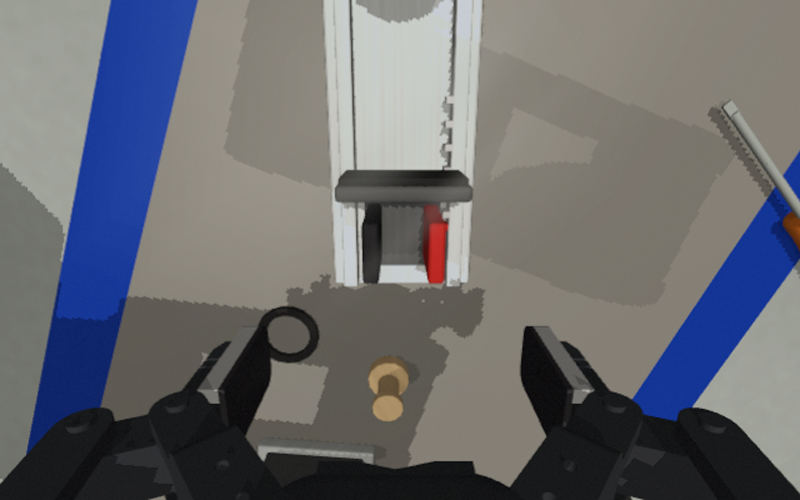

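The wrist view shows the black plate top at about cols 290–305 and the red tab at 343–357, with rows 178–226 (original pixels). I'll crop to refine this.

Run:
```python
import cv2
im=cv2.imread('pics/w1r.png')[125:235,250:390]
im=cv2.convertScaleAbs(im,alpha=1.6,beta=20)
cv2.imwrite('pics/w1c.png',cv2.resize(im,(700,550),interpolation=cv2.INTER_CUBIC))
```

```text
(no output)
```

View pics/w1c.png

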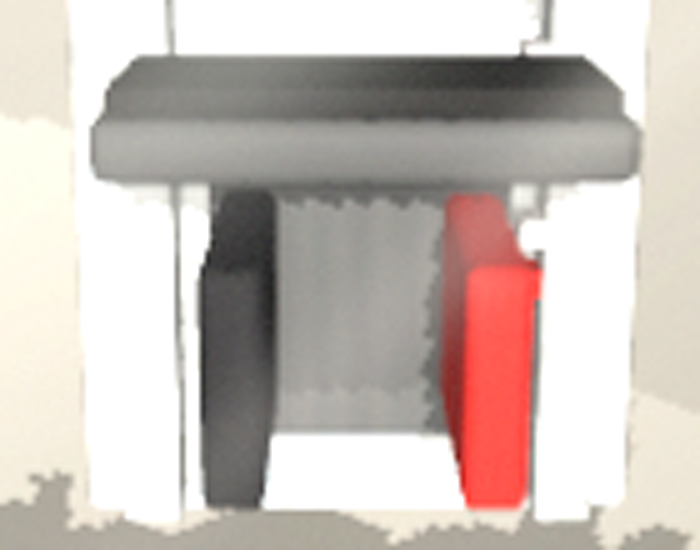

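Run:
```python
from h import *
import pickle
w=pickle.load(open('w1.pkl','rb'))
p=np.float64([(201,267),(206,508),(534,266),(527,508)])/5+[250,125]
Q=at_z(w,p,.086)[:,:2];print(Q)
X=Q[2]-Q[0]+Q[3]-Q[1];Y=Q[0]-Q[1]+Q[2]-Q[3]
print(np.degrees(np.arctan2(X[1],X[0])),np.degrees(np.arctan2(Y[1],Y[0])),np.linalg.norm(X)/2,np.linalg.norm(Y)/2)
a=np.radians(22);x=np.array([np.cos(a),np.sin(a)]);y=np.array([-x[1],x[0]])
g=Q.mean(0)-.005*x;print('grip',g)
s=env.state();t=s['tcp_pos'];q=s['tool_rot'];print('heading',np.degrees(2*np.arctan2(q[2],q[1])))
print('move tool y',(g-t[:2])@x,'tool x',(g-t[:2])@y)
```

```text
[[0.49343876 0.13778478]
 [0.50590107 0.10694245]
 [0.53296937 0.15400375]
 [0.54576913 0.12315638]]
22.21911600627679 112.26920901660155 0.04288368831165814 0.03333087827591092
grip [0.51488366 0.12859881]
heading 112.0726239037079
move tool y 0.00021343599639763122 tool x 0.006600590432666738
```

Call:
{"fn": "step_arm", "kwargs": {
  "motion": [
    [[0.1,0,0.95],0],
    [[0.1,0,0.95],0],
    [[0.1,0,0.95],0],
    [[0,0,0.95],0],
    [[0,0,0.95],0],
    [[0,0,0.9],0],
    [[0,0,0],0]
  ]
}}

```text
time: 6.82
tcp_pos: [0.5148, 0.1268, 0.219]
tool_rot: [-0.001, 0.56, 0.829, -0.001]
contact_force: [0.2, 0.2, 0.5]
grip_width: 0.0856
```

Call:
{"fn": "step_arm", "kwargs": {
  "motion": [
    [[0,0,0],0],
    [[0,0,0],0],
    [[0,0,0],0],
    [[0,0,0],0]
  ],
  "jaw": -1,
  "squeeze": 20
}}

```text
time: 7.32
tcp_pos: [0.5142, 0.127, 0.2211]
tool_rot: [-0.0, 0.559, 0.829, -0.001]
contact_force: [-5.4, -3.2, 14.9]
grip_width: 0.0331
```

Call:
{"fn": "step_arm", "kwargs": {
  "motion": [
    [[0,-0.03,-0.1],0],
    [[0.2,0,0],0],
    [[0.4,0,0],0],
    [[0.4,0,0],0],
    [[0.4,0,0],0],
    [[0.4,0,0],0],
    [[0.4,0,0],0],
    [[0.4,0,0],0],
    [[0.4,0,0],0],
    [[0.4,0,0],0],
    [[0.4,0,0],0],
    [[0.4,0,0],0],
    [[0.3,0,0],0],
    [[0,0,0],0]
  ]
}}

```text
time: 9.07
tcp_pos: [0.4796, 0.2114, 0.2214]
tool_rot: [-0.001, 0.559, 0.829, -0.001]
contact_force: [-5.2, -0.8, -3.9]
grip_width: 0.0329
```

Call:
{"fn": "step_arm", "kwargs": {
  "motion": [
    [[0.15,0,0],0],
    [[0.15,0,0],0],
    [[0.1,0,0],0],
    [[0,0,0],0]
  ]
}}

```text
time: 9.57
tcp_pos: [0.477, 0.218, 0.2214]
tool_rot: [-0.001, 0.559, 0.829, -0.001]
contact_force: [-3.8, -4.6, -4.7]
grip_width: 0.0333
```

Call:
{"fn": "step_arm", "kwargs": {
  "motion": [
    [[0.1,0,0],0],
    [[0,0,0],0]
  ]
}}

```text
time: 9.82
tcp_pos: [0.4768, 0.2185, 0.2214]
tool_rot: [0.001, 0.558, 0.83, -0.002]
contact_force: [-0.8, -12.4, -5.0]
grip_width: 0.0333
```

Call:
{"fn": "step_arm", "kwargs": {
  "motion": [
    [[0.08,0,0],0],
    [[0,0,0],0]
  ]
}}

```text
time: 10.07
tcp_pos: [0.4766, 0.219, 0.2214]
tool_rot: [0.001, 0.558, 0.83, -0.002]
contact_force: [1.6, -20.3, -5.3]
grip_width: 0.0323
```

Run:
```python
from h import *
im=env.snapshot('wrist')[:,:,::-1];b=env.snapshot('top')[165:280,70:250,::-1]
cv2.imwrite('pics/c.png',np.hstack([cv2.resize(im,(480,300)),cv2.resize(b,(320,204)).copy() if 0 else cv2.copyMakeBorder(cv2.resize(b,(320,204)),0,96,0,0,cv2.BORDER_CONSTANT)]))
```

```text
(no output)
```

View pics/c.png

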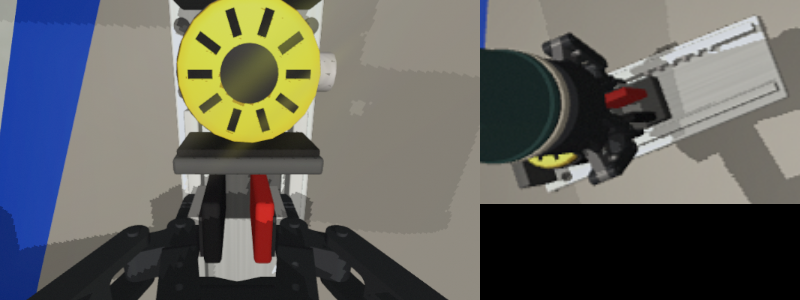

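The jaw plate now sits against the yellow regulator, and 20 N of push moves it no further. I'll ease off and release.

Call:
{"fn": "step_arm", "kwargs": {
  "motion": [
    [[-0.12,0,0],0],
    [[0,0,0],0]
  ]
}}

```text
time: 10.42
tcp_pos: [0.4769, 0.2182, 0.2214]
tool_rot: [-0.0, 0.559, 0.829, -0.001]
contact_force: [-2.0, -9.9, -6.0]
grip_width: 0.0328
```

Call:
{"fn": "step_arm", "kwargs": {
  "motion": [
    [[0,0,0],0],
    [[0,0,0],0],
    [[0,0,0],0],
    [[0,0,0],0],
    [[0,0,0],0]
  ],
  "jaw": 1
}}

```text
time: 11.05
tcp_pos: [0.4774, 0.2192, 0.2218]
tool_rot: [-0.0, 0.559, 0.829, 0.0]
contact_force: [-0.3, -0.1, -0.2]
grip_width: 0.0851
```

Call:
{"fn": "step_arm", "kwargs": {
  "motion": [
    [[0,0,-0.5],0],
    [[0,0,-1],0],
    [[0,0,-1],0],
    [[0,0,-1],0],
    [[0,0,-1],0],
    [[-1,0,-1],0],
    [[-1,0,0],0],
    [[-1,0,0],0],
    [[-1,0,0],0],
    [[0,0,0],0]
  ]
}}

```text
time: 12.3
tcp_pos: [0.5079, 0.1438, 0.332]
tool_rot: [0.0, 0.56, 0.828, 0.0]
contact_force: [0.5, -0.0, -0.9]
grip_width: 0.0851
```

Run:
```python
from h import *
im=env.snapshot('wrist')[:,:,::-1]
cv2.imwrite('pics/d.png',cv2.resize(im[0:300,180:480],(600,600),interpolation=cv2.INTER_CUBIC));print(env.state()['contact_force'])
```

```text
[-0.72810307  0.34296997  0.28235457]
```

View pics/d.png

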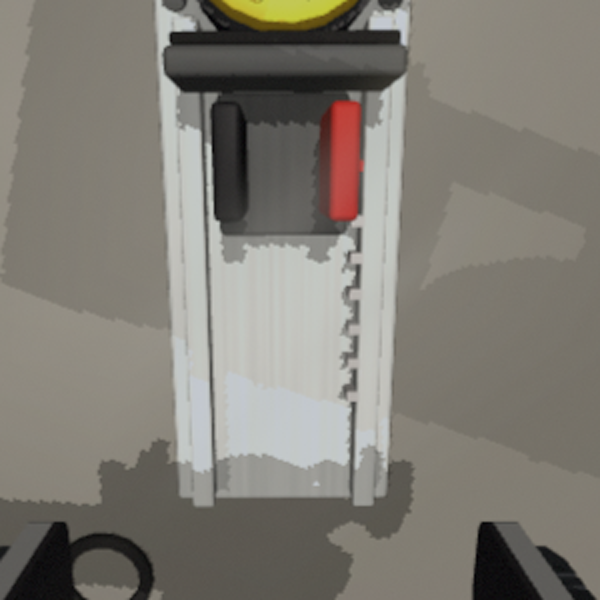

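The view shows the jaw plate against the regulator. The tab faces span cols 212–361 for a 34 mm length of 118 px, which is 43 mm outer width, so the tab is out. I'll check the travel numerically and hand in.

Run:
```python
from h import *
w=env.calibration('wrist')
p=np.float64([(212,102),(213,220),(361,101),(359,220)])/2+[180,0]
Q=at_z(w,p,.086)[:,:2];print(np.linalg.norm(Q[2]-Q[0]),np.linalg.norm(Q[3]-Q[1]))
a=np.radians(22.1);x=np.array([np.cos(a),np.sin(a)]);y=np.array([-x[1],x[0]])
d=Q.mean(0)-np.array([.51952,.13047]);print('travel',d@y,'lateral',d@x)
env.hand_in()
```

```text
0.04289464848105813 0.044132457232599724
travel 0.0989824412563539 lateral -0.0006372392472974941
the job is handed in; nothing more can be done
```

I squeezed the yellow clamp's red tab (gripper opening about 33 mm, so fully in), slid the jaw home, then released it and backed the arm off clear. The job was handed in at about 12.4 s of the 29 s allowed.

- **Jaw home:** it stopped on the regulator, and raising the push to 20 N moved the tool only about 0.5 mm further. The last wrist picture puts the jaw 99 mm from where it began, which is fully home given its 0–5 mm starting position.
- **Tab out:** the outer faces measure 43–44 mm apart, against 44 mm when out, so the tab has sprung back. I did not try pulling the jaw back to test the lock.
- **Forces:** the highest reading at the end of a move was about 20 N, during that final push. When the gripper closed there was a brief 15 N upward force, which I relieved by lifting 2 mm.
- **Blue clamp:** I did not touch it, but I took no final picture of it.

No checks failed. The grip position from the top camera and from the wrist camera differed by about 4 mm, and I used the wrist value.

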